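# Open the counterweighted draught guard and tare the scale

### The job

Get the weighing station ready for the next drops: with closed fingers, push the clear draught guard up by its orange bar, past its balance point, until it falls back against its stop and stays raised by itself; only then press the green tare button on the scale fully down and let it come back up. Only push and press, without gripping the bar or forcing anything, and leave the perfume flask on the pan and everything standing around it undisturbed.

Things in the scene. Friction and masses are not known exactly. Their poses are not given: they have to be found in the camera images.
- station: fixed weighing station: walnut board 270 x 250 x 12 mm with a white scale (top 36 mm above the table, steel pan 44 mm) and, at its far end, two aluminium posts up to 143 mm carrying the guard. Origin: centre of the board's underside. x points from its front (button and display, robot side) to the hinge side, y left, z up; turned about z by up to 0.35 rad.
- guard (a joint): hinge angle of the draught guard, rad. 0 = lowered, on its lower stop: it slopes from the hinge up to the station's front (-x), 40 degrees above level. Grows as the bar is pushed up and back. Balance point about 0.59: below it the guard falls back to 0, beyond it falls on to its back stop at 1.22 (20 degrees past upright) and stays. Needs only 1 to 2 N at the bar, pushed along its arc.
- guard_bar (a point): centre of the orange round grip bar on the guard's free edge: 16 mm diameter, 200 mm long, along station y, 210 mm from the hinge axis, 235 mm above the table when lowered. A clear panel joins it to the hinge; a dark counterweight lies beyond. In front of (station -x) and below it is free: fingers pointing down and up to 40 degrees forward, tips about 15 mm past it, can push it from front and below along its arc; a purely level push may jam by friction at first.
- guard_hinge (a point): point on the guard's hinge axis midway between the posts, station frame (105, 0, 100) mm; the axis is parallel to the station's y axis.
- tare_top (a point): centre of the top face of the round green tare button (24 mm diameter) on the scale's front edge, right of the blue display, below and about 25 mm in front of the lowered bar; pressed straight down. Bar and panel are clear of the space above it once the guard is raised.
- tare (a joint): travel of the tare button in m: 0 = up, 0.006 = fully down (spring, about 4 N when fully down); it returns by itself.
- flask: loose clear glass perfume flask, 30 x 46 x 50 mm with a neck and brass collar up to 66 mm, standing on the scale's pan under the guard; origin at the centre of its underside. Leave alone
- dropper_a: loose amber glass dropper bottle with black cap and rubber bulb, 33 mm across, 101 mm high, standing beside the weighing station; origin at the centre of its underside. Leave alone
- dropper_b: loose amber glass dropper bottle with black cap and rubber bulb, 33 mm across, 101 mm high, standing beside the weighing station; origin at the centre of its underside. Leave alone
- dropper_c: loose amber glass dropper bottle with black cap and rubber bulb, 33 mm across, 101 mm high, standing beside the weighing station; origin at the centre of its underside. Leave alone
- blotter_jar: glass jar, 56 mm across and 80 mm high, with white paper blotter strips up to about 140 mm; stands left of the station; origin at the centre of its underside. Leave alone
- phone: black phone lying flat, 148 x 72 x 8 mm, right of the station; origin at the centre of its underside. Leave alone
- pencil: black pencil about 170 mm long, 8 mm thick, lying on a sheet left of the station; origin at the underside. Leave alone

How it is judged:
On the way, in this order (a step that is already met when the one before it is completed fails the run):
1. the guard is up against its back stop (value of joint guard above 1.12 rad), for 0.3 s.
2. the tare button is pressed down with the guard up (value of joint tare above 0.0045 m and value of joint guard above 1.12 rad), for 0.05 s.
At the end, for the whole second after the job is handed in: The guard stands still against its back stop (joint above 1.12 rad), the tare button has been pressed (at least 4.5 mm) while the guard was up and is back up (below 1.5 mm), the flask stands upright within 10 mm of its start, the other loose things are upright and within 20 mm of theirs (value of joint guard above 1.12 rad and velocity of joint guard between -0.1 and 0.1 rad/s and value of joint tare below 0.0015 m and distance of flask from where it was at the start of the episode below 0.01 m and angle between flask's own z axis and vertical below 0.15 rad and linear speed of flask below 0.02 m/s and distance of each of dropper_a, dropper_b, dropper_c, blotter_jar, phone, pencil from where it was at the start of the episode below 0.02 m and angle between each of dropper_a, dropper_b, dropper_c, blotter_jar, phone, pencil's own z axis and vertical below 0.2 rad); the robot touches nothing.
It fails at once if the tare button was pressed while the guard was not raised (value of joint tare above 0.003 m and value of joint guard below 1.05 rad).
It fails at once if the guard was gripped or forced (more than 30 N from the fingers) (contact force between the fingers and guard above 30 N).
It fails at once if the button was forced (more than 40 N) (contact force between the fingers and tare above 40 N).
It fails at once if the flask was moved, lifted or tipped (distance of flask from where it was at the start of the episode above 0.015 m or angle between flask's own z axis and vertical above 0.25 rad).
It fails at once if one of the things around the station was moved, lifted or tipped (distance of any of dropper_a, dropper_b, dropper_c, blotter_jar, phone, pencil from where it was at the start of the episode above 0.025 m or angle between any of dropper_a, dropper_b, dropper_c, blotter_jar, phone, pencil's own z axis and vertical above 0.3 rad).
It also fails if it takes over 43 s, if anything falls off the work surface, if the arm or the gripper's body presses on something with over 40 N, if the wrist force passes 120 N, or if a joint passes its speed limit or range.

### The arm

A 6-joint arm with a two-finger parallel gripper is mounted at the origin on the work surface. World frame = base frame: x ahead of the robot, y to its left, z up, the work surface at z = 0. Lengths are in m, angles in rad, forces in N, time in s.
With the tool pointing down it reaches from about 0.325 to 0.925 m from the base axis. Payload 3.1 kg.
Tool frame: the origin (TCP) lies between the finger pads; the fingertips stand 14 mm ahead of it and the grasp point (between the pads) lies 5 mm behind it (env.tip_extent is the distance from the TCP to the fingertips, in m); z points along the fingers, y is the line along which they close (so a half turn about z gives the same grasp; the last joint's range is limited). The gripper opens to 85 mm and grips with 20 to 120 N. Pads are 22 mm wide; open, the fingers measure 114 mm over their backs; the gripper's body (76 mm by 85 mm) begins 54 mm behind the grasp point. The pads swing forward as they close: fully open they stand 13 mm farther back than shut.
Start: joints at [1.187, 0.217, 1.613, -0, 1.311, -0.112], TCP at [0.168, 0.602, 0.245] pointing down, gripper open.
Joint ranges: [-2.75, 2.75], [-0.78, 2.1], [0.31, 2.55], [-1.13, 4.27], [0.13, 2.63], [-2.58, 2.58]. Speed limits (rad/s): [2.79, 2.79, 3.14, 3.14, 3.14, 3.14].

### API

Orientations are given as a 3x3 rotation matrix whose columns are the frame's x, y, z axes.
In Python, from bench import telemetry, imaging, order, finder, env gives the robot as it stands. The module is installed in compiled form; this text tells all that it offers.
- The arm moves only by the tool servo_tool, never from a script. Its argument "plan" is one flat list of numbers, 7 for each row, row after row: the shift along the tool's x, y, z in m, then the turn, a rotation vector about the tool's x, y, z in rad, then the closure, from -1 (fully open) to 1 (shut). In form: [x, y, z, rx, ry, rz, claw, x, y, z, rx, ry, rz, claw, ...]. A call has 1 to 12 rows; each row shifts and turns the commanded pose from where the row before left it, along the tool's axes as they then stand; what a row does not reach is not made up. A row lasts 1/10 s, in which the tool goes at most 50 mm and 8.59 degrees, less where a joint would pass 70% of its speed; a pose out of reach is approached as far as the arm can. A call is refused whole if a number of a shift passes 0.05 or a number of a turn 0.15, either way. A call with a gripper value outside its range is refused whole. The fingers move at their own pace and stop on an object; "newtons" is the grip in N (left out, the last holds). Time passes only in rows, so rows that do not move let the fingers close. It gives the time, the measured TCP pose, the force, the opening and the grip force at its end, in the units of the state.
- telemetry.sense(): the state, without advancing time (a new reading comes with each control period).
- imaging.grab_frame(name): name is "scene" or "top"; returns a dict with "pixels" (420x560x3 uint8, red, green, blue), "fx", "fy", "cx", "cy" (pixels), "k1" (the pictures are not rectified: a ray, as slopes to the right and down, at radius r is drawn at 1 + k1 r^2 times it, then the intrinsics apply), "R" (3x3) and "t" (3): a world point X has camera coordinates R X + t. Camera axes: x right, y down, z forward; pixel columns grow to the right and rows downward; lengths in m; the calibration is good to about 2 mm. A picture is of the moment at which its call begins. There is no depth.
- order.close_job(): hands the job in; it is judged then, once.
Trained networks look in the newest picture that a camera, given by its name, has taken for a name from the list of things; names that differ only in an ending like _2 or _b are one class to them, and where a whole thing is asked for, a point or a joint stands for the part that bears it (a point fixed in the world has none). Each returns a list of dicts, best first, with "conf" (0 to 1); they miss things now and then, are a little off and sometimes report something else, mostly with a low value. They report only what shows in the picture. A call takes as long as a camera call.
- finder.spot_in(camera, name): "centre" ([x, y, z] in m, in world coordinates, good to about 4 mm: the middle of the surface that is visible of it).
- finder.cut_out(camera, name): "region" (420x560 bool, what is visible of it).
The state is a dict: "t": time; "joint_positions": joint angles; "qvel": joint speeds; "effort": joint torques, N m; "tool_pos": TCP position; "tool_rot": TCP orientation; "force": force on the tool from outside, world axes, zero at the start; "ft_torque": the same for the moment, N m; "grip_width": finger opening in m; "finger_force": force on a finger pad.
Only numpy, scipy, OpenCV 4.12 (cv2) and the standard library are available. Lean on these libraries where they do the work, as an engineer would, in place of code of your own. Each camera call takes 0.05 s, during which the arm holds its last target. There are 200 camera calls.

## Working session

There is one attempt and no reset: what is moved stays moved. The work goes in short steps, Python scripts to look and compute and a tool call to move; the robot and the scene stay as the last step left them, time stands still between calls to the robot, and variables do not carry over. Pictures are saved under pics/ and viewed, at most 10 in all, crops included, and the job is handed in when it is done.

Besides the shell and the picture viewer there is one more tool, called after "Emit:" by a JSON object that holds its "api" and its "payload". servo_tool: Moves the arm, as the interface text tells. Its arguments: {"type":"object","properties":{"plan":{"type":"array"},"newtons":{"type":"number"}},"required":["plan"]}

```bash
mkdir -p pics; python3 - <<'E'
from bench import telemetry, imaging, finder, env
import cv2, numpy as np
s=telemetry.sense(); print(s['t'],s['tool_pos'],np.round(s['tool_rot'],3),s['grip_width'],s['force'])
for c in ('scene','top'):
    f=imaging.grab_frame(c); cv2.imwrite(f'pics/{c}0.png',f['pixels'][:,:,::-1])
    print(c,f['fx'],f['k1'],np.round(-f['R'].T@f['t'],3),np.round(f['R'],2).tolist())
    for n in ('guard_bar','tare_top','guard','flask','dropper_a','station','blotter_jar','phone'):
        print(n,[(np.round(d['centre'],3).tolist(),round(d['conf'],2)) for d in finder.spot_in(c,n)][:4])
print(telemetry.sense()['t'],env.tip_extent)
E
```

```text
0.0 [0.1674649  0.60132774 0.2439543 ] [[-0.963  0.268 -0.001]
 [ 0.268  0.963 -0.002]
 [ 0.    -0.002 -1.   ]] 0.0854310743026061 [-0.36281319  0.54458762 -0.08774218]
scene 391.1304812059132 0.023653042683694666 [0.971 0.545 0.856] [[-0.81, 0.58, 0.0], [0.41, 0.57, -0.71], [-0.41, -0.58, -0.71]]
guard_bar [([0.615, 0.102, 0.163], 0.6)]
tare_top []
guard [([0.613, 0.101, 0.166], 0.66)]
flask []
dropper_a [([0.622, 0.276, 0.056], 0.92)]
station [([0.618, 0.129, 0.111], 0.74)]
blotter_jar [([0.616, 0.409, 0.06], 0.71), ([0.62, 0.13, 0.108], 0.41)]
phone [([0.429, -0.422, 0.007], 0.76)]
top 492.59996025621774 0.06031412940226995 [ 0.257 -0.029  1.461] [[0.05, -1.0, 0.0], [-0.97, -0.05, -0.22], [0.22, 0.01, -0.98]]
guard_bar [([0.607, 0.093, 0.17], 0.71)]
tare_top [([0.503, 0.068, 0.059], 0.43)]
guard [([0.604, 0.095, 0.171], 0.85)]
flask [([0.604, 0.097, 0.17], 0.39), ([0.556, 0.094, 0.068], 0.15)]
dropper_a [([0.567, -0.08, 0.051], 0.71), ([0.605, 0.261, 0.058], 0.66), ([0.467, -0.082, 0.06], 0.62)]
station [([0.559, 0.092, 0.067], 0.73)]
blotter_jar [([0.598, 0.399, 0.063], 0.67), ([0.466, -0.08, 0.061], 0.62)]
phone [([0.417, -0.427, 0.008], 0.88)]
0.9 0.014
```

View pictures.

View pics/scene0.png

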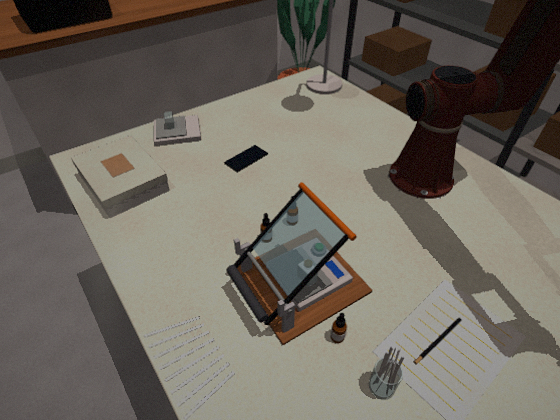

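View pics/top0.png

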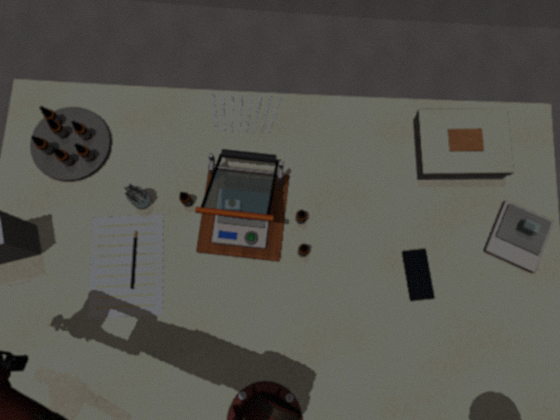

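```bash
cat > h.py <<'E'
import numpy as np, cv2
from bench import imaging
def ray(f,p):
    d=(np.array(p,float)-[f['cx'],f['cy']])/[f['fx'],f['fy']]; u=d.copy()
    for _ in range(20): u=d/(1+f['k1']*(u@u))
    return -f['R'].T@f['t'], f['R'].T@np.array([u[0],u[1],1])
def tri(r):
    A=0;b=0
    for o,d in r:
        d=d/np.linalg.norm(d);P=np.eye(3)-np.outer(d,d);A=A+P;b=b+P@o
    x=np.linalg.solve(A,b); return x,[round(1000*np.linalg.norm(np.cross(x-o,d/np.linalg.norm(d))),1) for o,d in r]
def atz(r,z): o,d=r; return o+d*(z-o[2])/d[2]
def blob(f,lo,hi,roi):
    h=cv2.cvtColor(f['pixels'],cv2.COLOR_RGB2HSV); m=cv2.inRange(h,np.array(lo),np.array(hi))
    k=np.zeros_like(m);x0,y0,x1,y1=roi;k[y0:y1,x0:x1]=m[y0:y1,x0:x1]
    n,l,s,c=cv2.connectedComponentsWithStats(k); i=1+s[1:,4].argmax()
    return np.argwhere(l==i)[:,::-1].astype(float),c[i]
def ends(p):
    c=p.mean(0);v=np.linalg.svd(p-c,full_matrices=False)[2][0];v*=np.sign(v[0]);t=(p-c)@v
    return c,c+v*t.min(),c+v*t.max()
E
python3 - <<'E'
from h import *
S=imaging.grab_frame('scene');T=imaging.grab_frame('top')
for f,n,p in((S,'S',(328,212)),(T,'T',(235,214))): print(n,cv2.cvtColor(f['pixels'],cv2.COLOR_RGB2HSV)[p[1]-1:p[1]+2,p[0]].tolist())
ps,_=blob(S,(2,190,90),(14,255,255),(290,175,365,250)); pt,_=blob(T,(2,190,60),(14,255,255),(185,195,285,230))
cs,s0,s1=ends(ps);ct,t0,t1=ends(pt); print(len(ps),cs,s0,s1,len(pt),ct,t0,t1)
R=tri([ray(S,s0),ray(T,t1)]);L=tri([ray(S,s1),ray(T,t0)]);print('R',R,'L',L,'mid',tri([ray(S,cs),ray(T,ct)]))
d=L[0]-R[0];print(np.linalg.norm(d),'yaw',np.arctan2(-d[0],d[1]))
g,c=blob(T,(50,60,20),(90,255,255),(236,226,268,250));print('btn top',len(g),c,atz(ray(T,c),.045))
g2,c2=blob(S,(50,60,20),(90,255,255),(300,230,340,265));print('btn sc',len(g2),c2,atz(ray(S,c2),.045),tri([ray(T,c),ray(S,c2)]))
for p in((197,251),(281,259)):print('board front',atz(ray(T,p),.012))
E
```

```text
S [[12, 222, 162], [10, 226, 157], [11, 230, 142]]
T [[11, 198, 102], [12, 204, 101], [10, 214, 94]]
390 [328.23076923 211.74871795] [299.70595178 183.29235011] [353.27314903 236.73100477] 380 [234.67631579 213.69210526] [195.93885217 209.57538855] [273.02471097 217.7674748 ]
R (array([5.22836455e-01, 1.31696550e-04, 2.37901945e-01]), [np.float64(1.4), np.float64(1.4)]) L (array([0.5345982 , 0.19759757, 0.23683433]), [np.float64(0.8), np.float64(0.8)]) mid (array([0.52707135, 0.10274916, 0.22977948]), [np.float64(3.8), np.float64(3.8)])
0.19781872988064675 yaw -0.059493161743193496
btn top 54 [250.51851852 236.61111111] [0.50429639 0.06857825 0.045     ]
btn sc 59 [318.81355932 246.55932203] [0.49885421 0.06117872 0.045     ] (array([0.50340593, 0.06723626, 0.05386953]), [np.float64(1.0), np.float64(1.0)])
board front [0.45960212 0.22612245 0.012     ]
board front [ 0.44737123 -0.02310525  0.012     ]
```

Emit:
{"api": "servo_tool", "payload": {"plan": [0,0,0,0,0,-0.108,1,0,0,0,0,0,-0.108,1,-0.0225,-0.04,0.002,0,0,0,1,-0.0225,-0.04,0.002,0,0,0,1,-0.0225,-0.04,0.002,0,0,0,1,-0.0225,-0.04,0.002,0,0,0,1,-0.0225,-0.04,0.002,0,0,0,1,-0.0225,-0.04,0.002,0,0,0,1,-0.0225,-0.04,0.002,0,0,0,1,-0.0225,-0.04,0.002,0,0,0,1,-0.0225,-0.04,0.002,0,0,0,1,-0.0225,-0.04,0.002,0,0,0,1], "newtons": 20}}

```text
t: 2.2
tool_pos: [0.3707, 0.1885, 0.2257]
tool_rot: [[-0.998, 0.055, 0.002], [0.055, 0.998, 0.0], [-0.001, 0.001, -1.0]]
force: [0.7, 0.2, -0.9]
grip_width: 0.0002
finger_force: 0.0
```

Emit:
{"api": "servo_tool", "payload": {"plan": [-0.027,-0.04,0.002,0,0,0,1,-0.027,-0.04,0.002,0,0,0,1,0,0,0,0,-0.14,0,1,0,0,0,0,-0.14,0,1,0,0,0,0,-0.14,0,1,0,0,0,0,-0.14,0,1,0,0,0,0,-0.14,0,1,0,0,0,0,0,0,1,0,0,0,0,0,0,1]}}

```text
t: 3.1
tool_pos: [0.4193, 0.1074, 0.2214]
tool_rot: [[-0.765, 0.055, 0.642], [0.042, 0.998, -0.035], [-0.643, -0.0, -0.766]]
force: [0.6, 0.9, 0.7]
grip_width: -0.0001
finger_force: 0.0
```

Emit:
{"api": "servo_tool", "payload": {"plan": [-0.015,0,0.015,0,0,0,1,-0.015,0,0.015,0,0,0,1,-0.015,0,0.015,0,0,0,1,-0.015,0,0.015,0,0,0,1,0,0,0,0,0,0,1]}}

```text
t: 3.6
tool_pos: [0.5088, 0.1021, 0.2171]
tool_rot: [[-0.762, 0.058, 0.645], [0.044, 0.998, -0.037], [-0.646, 0.001, -0.763]]
force: [-0.5, -0.9, 0.4]
grip_width: -0.0001
finger_force: 0.0
```

```bash
python3 - <<'E'
from h import *
from bench import telemetry
s=telemetry.sense();print(s['t'],s['tool_pos'],s['force'])
S=imaging.grab_frame('scene');T=imaging.grab_frame('top')
a=cv2.resize(S['pixels'][150:300,250:400],(400,400),interpolation=2);b=cv2.resize(T['pixels'][160:290,170:300],(400,400),interpolation=2)
cv2.imwrite('pics/c1.png',cv2.convertScaleAbs(np.hstack([a,b])[:,:,::-1],alpha=1.6))
E
```

```text
3.6 [0.50878308 0.10210501 0.21707342] [-0.4621737  -0.93555917  0.35615356]
```

View pics/c1.png

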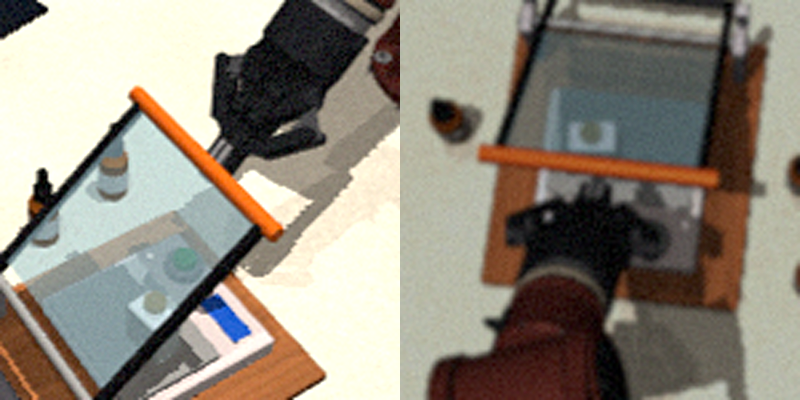

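Emit:
{"api": "servo_tool", "payload": {"plan": [-0.003,0,0,0,0,0,1,-0.003,0,0,0,0,0,1,-0.003,0,0,0,0,0,1,-0.0062,0,-0.0017,0,0.03,0,1,-0.0062,0,-0.0017,0,0.03,0,1,-0.0062,0,-0.0017,0,0.03,0,1]}}

```text
t: 4.3
tool_pos: [0.5218, 0.1017, 0.2356]
tool_rot: [[-0.819, 0.055, 0.571], [0.045, 0.998, -0.032], [-0.571, 0.0, -0.821]]
force: [-0.3, 0.8, -0.7]
grip_width: 0.0
finger_force: 0.3
```

```bash
python3 - <<'E'
from h import *
from bench import telemetry
s=telemetry.sense();print(s['t'],s['tool_pos'],s['force'])
S=imaging.grab_frame('scene')
a=cv2.resize(S['pixels'][130:300,230:400],(560,560),interpolation=2)
cv2.imwrite('pics/c2.png',cv2.convertScaleAbs(a[:,:,::-1],alpha=1.6))
E
```

```text
4.3 [0.52175664 0.10167475 0.23557844] [-0.30546815  0.77052806 -0.74886411]
```

View pics/c2.png

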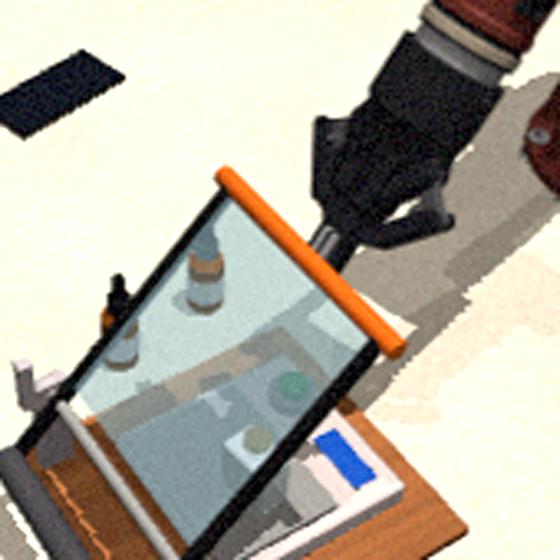

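Emit:
{"api": "servo_tool", "payload": {"plan": [-0.0083,0,-0.002,0,0.04,0,1,-0.0083,0,-0.002,0,0.04,0,1,-0.0083,0,-0.002,0,0.04,0,1,-0.0083,0,-0.002,0,0.04,0,1,-0.0083,0,-0.002,0,0.04,0,1]}}

```text
t: 4.85
tool_pos: [0.5527, 0.0999, 0.2653]
tool_rot: [[-0.916, 0.055, 0.397], [0.051, 0.998, -0.022], [-0.398, -0.0, -0.918]]
force: [0.3, 0.0, -0.3]
grip_width: 0.0002
finger_force: 0.2
```

```bash
cat > g.py <<'E'
from h import *
from bench import telemetry
s=telemetry.sense();print(s['t'],s['tool_pos'],s['force'])
S=imaging.grab_frame('scene');T=imaging.grab_frame('top')
ps,_=blob(S,(2,190,90),(14,255,255),(200,100,365,290)); pt,_=blob(T,(2,190,60),(14,255,255),(185,100,285,230))
cs,s0,s1=ends(ps);ct,t0,t1=ends(pt)
R=tri([ray(S,s0),ray(T,t1)]);L=tri([ray(S,s1),ray(T,t0)])
c=(R[0]+L[0])/2;d=[.690,.091,.1]-c;print(len(ps),len(pt),R,L,'theta',np.arctan2(-d[2],d[0]*.9985-d[1]*.055)-.698)
E
python3 g.py
```

```text
4.85 [0.55268467 0.09992733 0.26530335] [ 0.34793354  0.02376023 -0.33620611]
448 412 (array([ 0.56800008, -0.00173897,  0.27928495]), [np.float64(0.8), np.float64(0.8)]) (array([0.58043626, 0.19585159, 0.27889469]), [np.float64(1.3), np.float64(1.3)]) theta 0.2982569412401389
```

Emit:
{"api": "servo_tool", "payload": {"plan": [-0.0083,0,-0.0018,0,0.04,0,1,-0.0083,0,-0.0018,0,0.04,0,1,-0.0083,0,-0.0018,0,0.04,0,1,-0.0083,0,-0.0018,0,0.04,0,1,-0.0083,0,-0.0018,0,0.04,0,1,-0.0083,0,-0.0018,0,0.04,0,1,-0.0083,0,-0.0018,0,0.04,0,1,-0.0083,0,-0.0018,0,0.04,0,1,-0.0083,0,-0.0018,0,0.04,0,1,-0.0083,0,-0.0018,0,0.04,0,1]}}

```text
t: 5.95
tool_pos: [0.6286, 0.0957, 0.3008]
tool_rot: [[-0.998, 0.056, 0.009], [0.056, 0.998, -0.001], [-0.009, -0.0, -1.0]]
force: [-0.7, -0.1, 1.0]
grip_width: 0.0002
finger_force: 0.0
```

```bash
python3 g.py
```

```text
5.95 [0.62856942 0.09573694 0.30079861] [-0.66563055 -0.08088053  1.0263864 ]
484 72 (array([ 0.64536435, -0.00356492,  0.31362917]), [np.float64(0.2), np.float64(0.2)]) (array([0.63867573, 0.08701197, 0.22695004]), [np.float64(59.2), np.float64(59.2)]) theta 0.6133608372330783
```

Emit:
{"api": "servo_tool", "payload": {"plan": [-0.0083,0,0,0,0,0,1,-0.0083,0,0,0,0,0,1,-0.0083,0,0,0,0,0,1,-0.0083,0,0,0,0,0,1,-0.005,0,0,0,0,0,1,0,0,0,0,0,0,1,0,0,0,0,0,0,1,0,0,0,0,0,0,1]}}

```text
t: 6.85
tool_pos: [0.6669, 0.0935, 0.3015]
tool_rot: [[-0.998, 0.056, 0.01], [0.056, 0.998, -0.001], [-0.01, -0.0, -1.0]]
force: [-0.8, -0.1, 0.9]
grip_width: 0.0003
finger_force: 0.0
```

```bash
cat >> g.py <<'E'
a=cv2.resize(S['pixels'][100:350,200:450],(400,400),interpolation=2);b=cv2.resize(T['pixels'][130:290,150:310],(400,400),interpolation=2)
cv2.imwrite('pics/c%d.png'%(s['t']*100),cv2.convertScaleAbs(np.hstack([a,b])[:,:,::-1],alpha=1.6))
E
python3 g.py; cp $(ls -t pics/*.png|head -1) pics/c3.png
```

```text
6.85 [0.66691701 0.09345278 0.30147055] [-0.82271793 -0.13382257  0.91164463]
608 88 (array([ 0.75423392, -0.01227947,  0.30305632]), [np.float64(2.7), np.float64(2.7)]) (array([0.76153934, 0.09035823, 0.21570526]), [np.float64(44.6), np.float64(44.6)]) theta 1.2900075871933774
```

View pics/c3.png

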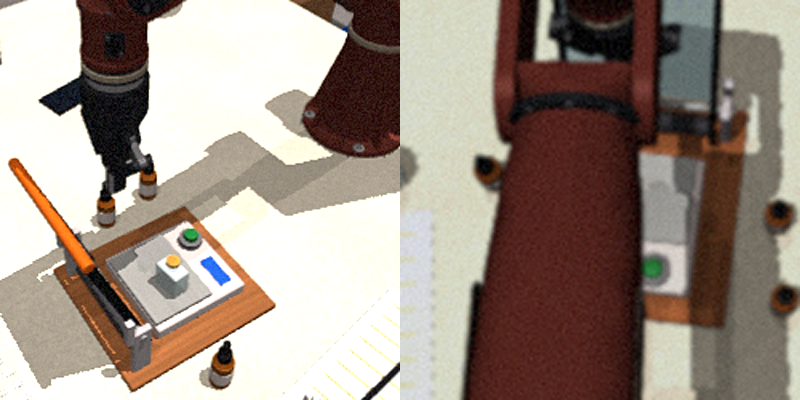

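Emit:
{"api": "servo_tool", "payload": {"plan": [0.04,-0.0086,0,0,0,0,1,0.04,-0.0086,0,0,0,0,1,0.04,-0.0086,0,0,0,0,1,0.04,-0.0086,0,0,0,0,1,0,0,0.037,0,-0.13,0,1,0,0,0.037,0,-0.13,0,1,0,0,0.035,0,0,0,1,0,0,0,0,0,0,1]}}

```text
t: 7.75
tool_pos: [0.5148, 0.0672, 0.1863]
tool_rot: [[-0.965, 0.056, 0.255], [0.054, 0.998, -0.015], [-0.255, -0.001, -0.967]]
force: [0.5, -0.5, 0.6]
grip_width: -0.0003
finger_force: 0.0
```

```bash
cat > b.py <<'E'
from h import *
from bench import telemetry, finder
s=telemetry.sense();print(s['t'],s['tool_pos'],np.round(s['tool_rot'],3).tolist(),s['force'])
S=imaging.grab_frame('scene');T=imaging.grab_frame('top')
g,c=blob(S,(50,90,20),(90,255,255),(300,230,340,265));print('btn sc',len(g),c,[atz(ray(S,c),z).round(4) for z in(.044,.05,.054)])
for n in('tare_top','flask'):
  for k in('scene','top'): print(n,k,[(np.round(d['centre'],3).tolist(),round(d['conf'],2)) for d in finder.spot_in(k,n)][:3])
a=cv2.resize(S['pixels'][150:300,250:400],(560,560),interpolation=2)
cv2.imwrite('pics/d%d.png'%(s['t']*100),cv2.convertScaleAbs(a[:,:,::-1],alpha=1.5))
E
python3 b.py; cp $(ls -t pics/*.png|head -1) pics/c4.png
```

```text
7.75 [0.5148277  0.06717515 0.18627465] [[-0.965, 0.056, 0.255], [0.054, 0.998, -0.015], [-0.255, -0.001, -0.967]] [ 0.50857531 -0.52091003  0.6059189 ]
btn sc 57 [318.92982456 246.47368421] [array([0.4978, 0.0605, 0.044 ]), array([0.5013, 0.0641, 0.05  ]), array([0.5037, 0.0665, 0.054 ])]
tare_top scene [([0.622, 0.13, 0.033], 0.72), ([0.505, 0.066, 0.062], 0.59)]
tare_top top []
flask scene [([0.598, 0.132, 0.092], 0.75)]
flask top [([0.583, 0.121, 0.092], 0.65)]
```

View pics/c4.png

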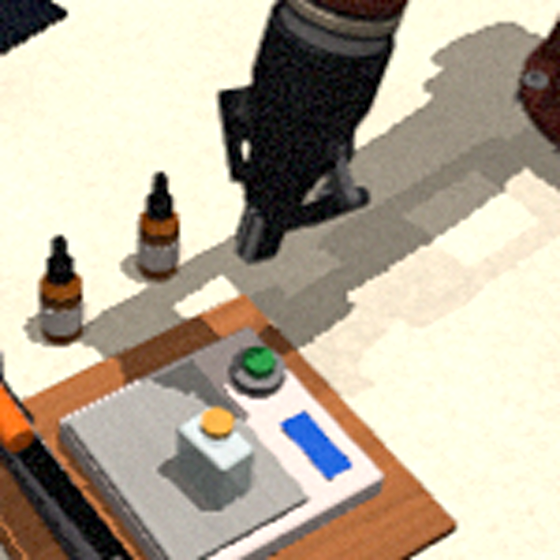

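Emit:
{"api": "servo_tool", "payload": {"plan": [0,0,0,0,0.13,0,1,0,0,0,0,0.13,0,1,0.0113,-0.0006,0,0,0,0,1,0,0,0.033,0,0,0,1,0,0,0.033,0,0,0,1,0,0,0.033,0,0,0,1,0,0,0,0,0,0,1]}}

```text
t: 8.75
tool_pos: [0.506, 0.0672, 0.09]
tool_rot: [[-0.998, 0.056, 0.002], [0.056, 0.998, -0.001], [-0.002, -0.0, -1.0]]
force: [-0.8, 0.1, -0.4]
grip_width: -0.0001
finger_force: 0.0
```

```bash
python3 b.py|head -3; cp $(ls -t pics/*.png|head -1) pics/c5.png
```

```text
8.75 [0.50595449 0.06718792 0.08999813] [[-0.998, 0.056, 0.002], [0.056, 0.998, -0.001], [-0.002, -0.0, -1.0]] [-0.79085672  0.09948658 -0.4168552 ]
btn sc 53 [318.98113208 247.0754717 ] [array([0.499 , 0.0622, 0.044 ]), array([0.5025, 0.0658, 0.05  ]), array([0.5049, 0.0682, 0.054 ])]
tare_top scene []
```

View pics/c5.png

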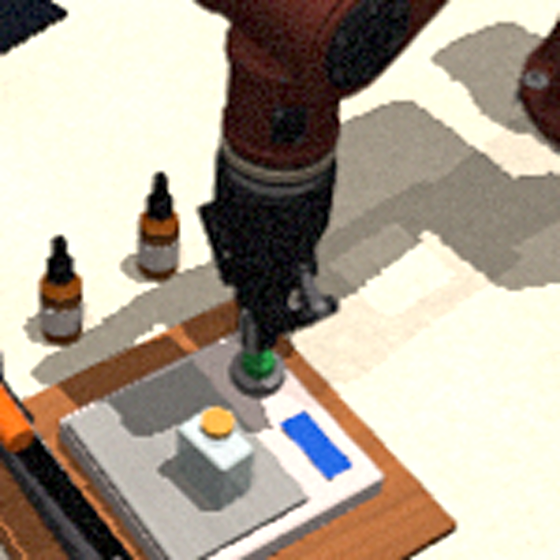

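Emit:
{"api": "servo_tool", "payload": {"plan": [0.002,0,0.005,0,0,0,1,0,0,0.005,0,0,0,1,0,0,0.005,0,0,0,1,0,0,0.003,0,0,0,1,0,0,0.002,0,0,0,1,0,0,0.002,0,0,0,1,0,0,0,0,0,0,1]}}

```text
t: 9.75
tool_pos: [0.5079, 0.0672, 0.0712]
tool_rot: [[-0.998, 0.056, 0.009], [0.056, 0.998, -0.001], [-0.009, -0.0, -1.0]]
force: [-0.9, 0.4, 1.1]
grip_width: -0.0001
finger_force: 0.7
```

Emit:
{"api": "servo_tool", "payload": {"plan": [0.002,0,0.002,0,0,0,1,0.002,0,0,0,0,0,1,0,0,0,0,0,0,1]}}

```text
t: 10.05
tool_pos: [0.5049, 0.0675, 0.07]
tool_rot: [[-0.998, 0.056, 0.012], [0.056, 0.998, -0.001], [-0.012, 0.0, -1.0]]
force: [2.3, 0.2, 1.8]
grip_width: -0.0
finger_force: 1.0
```

Emit:
{"api": "servo_tool", "payload": {"plan": [0,0,0.002,0,0,0,1,0,0,0,0,0,0,1]}}

```text
t: 10.25
tool_pos: [0.5048, 0.0675, 0.0677]
tool_rot: [[-0.998, 0.056, 0.011], [0.056, 0.998, -0.001], [-0.011, 0.0, -1.0]]
force: [1.3, 0.0, 2.9]
grip_width: 0.0
finger_force: 1.5
```

Contact is made; the spring force is rising. Continue down.

Emit:
{"api": "servo_tool", "payload": {"plan": [0,0,0.002,0,0,0,1,0,0,0,0,0,0,1]}}

```text
t: 10.45
tool_pos: [0.5049, 0.0675, 0.0661]
tool_rot: [[-0.998, 0.056, 0.011], [0.056, 0.998, -0.001], [-0.011, 0.0, -1.0]]
force: [0.4, 0.1, 6.0]
grip_width: 0.0003
finger_force: 2.9
```

Emit:
{"api": "servo_tool", "payload": {"plan": [0,0,0.002,0,0,0,1,0,0,0,0,0,0,1]}}

```text
t: 10.65
tool_pos: [0.505, 0.0675, 0.0658]
tool_rot: [[-0.998, 0.056, 0.01], [0.056, 0.998, -0.001], [-0.01, -0.0, -1.0]]
force: [-4.6, -0.8, 17.1]
grip_width: 0.0004
finger_force: 8.7
```

Emit:
{"api": "servo_tool", "payload": {"plan": [0,0,0.001,0,0,0,1,0,0,0,0,0,0,1]}}

```text
t: 10.85
tool_pos: [0.5051, 0.0675, 0.0657]
tool_rot: [[-0.998, 0.055, 0.009], [0.055, 0.998, -0.001], [-0.009, -0.0, -1.0]]
force: [-7.2, -0.3, 23.0]
grip_width: -0.0001
finger_force: 11.4
```

Emit:
{"api": "servo_tool", "payload": {"plan": [0,0,-0.005,0,0,0,1,0,0,-0.01,0,0,0,1,0,0,-0.03,0,0,0,1,0,0,-0.04,0,0,0,1,0.03,0,-0.04,0,0,0,1,0.03,0,-0.03,0,0,0,1,0,0,0,0,0,0,1,0,0,0,0,0,0,1]}}

```text
t: 11.65
tool_pos: [0.4424, 0.071, 0.2169]
tool_rot: [[-0.998, 0.056, 0.011], [0.056, 0.998, -0.001], [-0.011, 0.0, -1.0]]
force: [0.7, -1.2, 0.2]
grip_width: 0.0003
finger_force: 0.0
```

```bash
python3 g.py; cp $(ls -t pics/*.png|head -1) pics/c6.png; python3 b.py
```

```text
11.65 [0.44238623 0.07099529 0.21688534] [ 0.73137221 -1.16472665  0.19827892]
598 314 (array([ 0.7538457 , -0.01259221,  0.30342576]), [np.float64(2.8), np.float64(2.8)]) (array([0.76633888, 0.1821172 , 0.29861442]), [np.float64(0.4), np.float64(0.4)]) theta 1.209352289703161
11.75 [0.44204311 0.07082277 0.21508582] [[-0.998, 0.056, 0.007], [0.056, 0.998, -0.001], [-0.007, -0.0, -1.0]] [-0.09549601 -0.89881157  0.19690709]
btn sc 57 [318.92982456 246.47368421] [array([0.4978, 0.0605, 0.044 ]), array([0.5013, 0.0641, 0.05  ]), array([0.5037, 0.0665, 0.054 ])]
tare_top scene [([0.503, 0.067, 0.061], 0.63)]
tare_top top []
flask scene [([0.598, 0.129, 0.09], 0.63)]
flask top [([0.584, 0.121, 0.092], 0.48)]
```

View pics/c6.png

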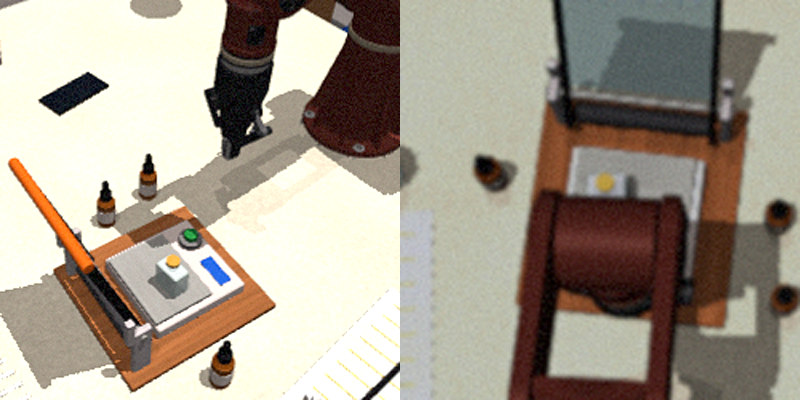

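The guard is up (about 1.21 rad), the button is back at its original pixel (319, 246), and the flask and bottles are unmoved.

```bash
python3 -c "
from bench import order
print(order.close_job())"
```

```text
the job is handed in; nothing more can be done
None
```

The job is handed in: the guard stands raised against its back stop (about 1.21 rad), the tare button was pressed fully down and came back up, and the flask and bottles look undisturbed in the last pictures. The hand-in returned no verdict.

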